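# Turn the spice carousel to the yellow-capped jar

## Task

Push the spice carousel round with a fingertip, by the pegs on its rim, until the jar with the yellow cap stands at the front, lined up with the red pointer that sticks out from under it, and leave it there. Do not touch, lift or tip the jars and shakers standing on the carousel, and leave everything else on the worktop where it is.

Things in the scene. Friction and masses are not known exactly. Their poses are not given: they have to be found in the camera images.
- foot: fixed round foot of the spice carousel: dark steel disc 190 mm across, 12 mm high; origin on the vertical turning axis at worktop height. A red tongue (30 mm wide, 6 mm high, a small brass diamond on it) reaches out under the board to 152 mm from the axis: the pointer that marks the front. It lies along the foot's own -x axis, towards the robot within about 20 degrees.
- carousel (a joint): turn of the carousel's board about its vertical axis, rad, positive counter-clockwise seen from above, 0 at the start whatever way it then faces; turns both ways by more than a full turn. Stiff enough to stop at once where it is left (0.15 N m, about 1.2 N at a peg).
- board (a point): centre of the board's top, 32 mm above the worktop, on the axis. The board is a wooden disc 264 mm across, 18 mm thick. On it are four low brass rings (56 mm across, 8 mm high, centres 52 mm from the axis, 90 degrees apart), one jar or shaker standing loosely in each, and six upright wooden finger pegs along the rim.
- peg0 (a point): centre of the top of rim peg 0: light wood, 14 mm across, 78 mm tall, its top 110 mm above the worktop, 122 mm from the axis; pegs 0 to 5 follow counter-clockwise seen from above, 60 degrees apart. A fingertip beside a peg pushes the carousel round.
- peg1 (a point): centre of the top of rim peg 1: light wood, 14 mm across, 78 mm tall, its top 110 mm above the worktop, 122 mm from the axis; pegs 0 to 5 follow counter-clockwise seen from above, 60 degrees apart. A fingertip beside a peg pushes the carousel round.
- peg2 (a point): centre of the top of rim peg 2: light wood, 14 mm across, 78 mm tall, its top 110 mm above the worktop, 122 mm from the axis; pegs 0 to 5 follow counter-clockwise seen from above, 60 degrees apart. A fingertip beside a peg pushes the carousel round.
- peg3 (a point): centre of the top of rim peg 3: light wood, 14 mm across, 78 mm tall, its top 110 mm above the worktop, 122 mm from the axis; pegs 0 to 5 follow counter-clockwise seen from above, 60 degrees apart. A fingertip beside a peg pushes the carousel round.
- peg4 (a point): centre of the top of rim peg 4: light wood, 14 mm across, 78 mm tall, its top 110 mm above the worktop, 122 mm from the axis; pegs 0 to 5 follow counter-clockwise seen from above, 60 degrees apart. A fingertip beside a peg pushes the carousel round.
- peg5 (a point): centre of the top of rim peg 5: light wood, 14 mm across, 78 mm tall, its top 110 mm above the worktop, 122 mm from the axis; pegs 0 to 5 follow counter-clockwise seen from above, 60 degrees apart. A fingertip beside a peg pushes the carousel round.
- spice_jar_6: spice jar with the YELLOW cap, 42 mm across, 96 mm tall, yellow powder inside (the jar wanted at the front); stands loose in a ring on the carousel, in any of the four; origin at the centre of its underside
- mill_1: salt shaker, white contents, grey top, 44 mm across, 90 mm tall; stands loose in a ring on the carousel, in any of the four; origin at the centre of its underside
- spice_jar_3: spice jar with a red cap, 45 mm across, 106 mm tall; stands loose in a ring on the carousel, in any of the four; origin at the centre of its underside
- mill_2: pepper shaker, dark grey contents, grey top, 44 mm across, 90 mm tall; stands loose in a ring on the carousel, in any of the four; origin at the centre of its underside
- tin_1: short food tin, 75 mm across, 58 mm tall; bystander on the worktop, to be left alone; origin at the centre of its underside
- lemon_1: lemon, 78x55x56 mm; bystander on the worktop, to be left alone; origin at the centre of its underside
- garlic_1: head of garlic, 60 mm across; bystander on the worktop, to be left alone; origin at the centre of its underside
- onion_1: brown onion, 73 mm across, 77 mm tall; bystander on the worktop, to be left alone; origin at the centre of its underside
- bottle_1: glass oil bottle, 62 mm across, 264 mm tall; bystander on the worktop, to be left alone; origin at the centre of its underside
There are look-alikes about, which are no part of the job. What is shaped like the mill_1 but blue or turquoise is not meant.

How it is judged:
At the end, for the whole second after the job is handed in: The yellow-capped jar stands on the front side of the carousel, its centre within 10 mm sideways of the line from the axis along the pointer; the carousel is at rest; all four jars and shakers stand upright in their rings; the bystanders are within 20 mm of where they were (y of spice_jar_6 in the frame of foot between -0.01 and 0.01 m and x of spice_jar_6 in the frame of foot below -0.04 m and velocity of joint carousel between -0.05 and 0.05 rad/s and angle between each of spice_jar_6, mill_1, spice_jar_3, mill_2's own z axis and vertical below 0.15 rad and height (world z) of spice_jar_6 between 0.027 and 0.037 m and horizontal distance between each of spice_jar_6, mill_1, spice_jar_3, mill_2 and foot below 0.058 m and linear speed of each of spice_jar_6, mill_1, spice_jar_3, mill_2 below 0.02 m/s and height (world z) of mill_1 between 0.027 and 0.037 m and height (world z) of spice_jar_3 between 0.027 and 0.037 m and height (world z) of mill_2 between 0.027 and 0.037 m and distance of each of tin_1, lemon_1, garlic_1, onion_1, bottle_1 from where it was at the start of the episode below 0.02 m); the robot touches nothing.
It fails at once if the robot touches a jar or shaker (contact force between any of the fingers, the arm and spice_jar_6 above 0.5 N or contact force between any of the fingers, the arm and mill_1 above 0.5 N or contact force between any of the fingers, the arm and spice_jar_3 above 0.5 N or contact force between any of the fingers, the arm and mill_2 above 0.5 N).
It fails at once if a jar or shaker is lifted, tipped or leaves its ring (height (world z) of any of spice_jar_6, mill_1, spice_jar_3, mill_2 above 0.045 m or angle between any of spice_jar_6, mill_1, spice_jar_3, mill_2's own z axis and vertical above 0.25 rad or horizontal distance between any of spice_jar_6, mill_1, spice_jar_3, mill_2 and foot above 0.062 m).
It fails at once if a bystander on the worktop is moved more than 20 mm (distance of any of tin_1, lemon_1, garlic_1, onion_1, bottle_1 from where it was at the start of the episode above 0.02 m).
It also fails if it takes over 42 s, if anything falls off the work surface, if the arm or the gripper's body presses on something with over 40 N, if the wrist force passes 120 N, or if a joint passes its speed limit or range.

## Robot

A 6-joint arm with a two-finger parallel gripper is mounted at the origin on a cart in front of the work surface, level with it; the furniture and walls round the work are solid. World frame = base frame: x ahead of the robot, y to its left, z up, the work surface at z = 0. Lengths are in m, angles in rad, forces in N, time in s.
With the tool pointing down it reaches from about 0.4 to 0.825 m from the base axis. Payload 7 kg.
Tool frame: the origin (TCP) lies midway between the tips of the shut fingers; the grasp point (between the pads) lies 19 mm behind it; x points along the fingers, z is the direction in which the jaws open and shut, and the axes are right-handed (so a half turn about x gives the same grasp; the last joint's range is limited). The gripper opens to 85 mm and grips with 20 to 120 N. Pads are 22 mm wide; open, the fingers measure 114 mm over their backs; the gripper's body (76 mm by 85 mm) begins 54 mm behind the grasp point. The pads swing forward as they close: fully open they stand 13 mm farther back than shut.
Start: joints at [-0.938, 0.359, 0.012, 0, -1.224, -0.288], TCP at [0.228, -0.635, 0.231] pointing down, gripper open.
Joint ranges: [-3.07, 3.07], [-1.43, 2.12], [-1.02, 1.25], [-3.03, 1.67], [-3.05, -0], [-3.03, 3.03]. Speed limits (rad/s): [2.39, 2.39, 3.01, 3.14, 3.14, 3.14].

## Interface

Orientations are given as a 3x3 rotation matrix whose columns are the frame's x, y, z axes.
In Python, from workcell import read_state, snapshot, finish_job gives the robot as it stands.
- The arm moves only by the tool move_arm, never from a script. Its argument "increments" is a list of rows, each a list of 3 entries, a list of its own where there are three numbers: the opening, from 0 (shut) to 1 (fully open), then the shift along the tool's x, y, z in cm, then the turn about the tool's x in degrees. In form: [[fingers, [tx, ty, tz], turn], ...]. A call has exactly 10 rows; each row is the pose to reach, as a shift and turn from the pose commanded when the call began, along the tool's axes at that moment; what a row does not reach only later rows make up. A row lasts 1/10 s, in which the tool goes at most 50 mm and 8.59 degrees, less where a joint would pass 70% of its speed; a pose out of reach is approached as far as the arm can. A call with a gripper value outside its range is refused whole. The fingers move at their own pace and stop on an object; "force" is the grip in N (left out, the last holds). Time passes only in rows, so rows that repeat a pose let the fingers close, or fill a call up. It gives the time, the measured TCP pose, the force and the opening at its end, in the units of the state.
- read_state(): the state, without advancing time (a new reading comes with each control period).
- snapshot(name): name is "scene" or "side" or "wrist"; returns a dict with "img" (400x640x3 uint8, blue, green, red), "vfov" (degrees; the focal length in pixels is half the picture's height over the tangent of half this angle, whatever the lens; pixels are square), "cx", "cy" (the principal point, pixels), "rvec" (rotation vector, rad) and "tvec" (3), from world to camera coordinates, as OpenCV has them. Camera axes: x right, y down, z forward; pixel columns grow to the right and rows downward; lengths in m; the calibration is good to about 2 mm. A picture is of the moment at which its call begins. There is no depth.
- finish_job(): hands the job in, once; it reports no verdict.
The state is a dict: "t": time; "joint_positions": joint angles; "qvel": joint speeds; "effort": joint torques, N m; "tcp_pos": TCP position; "ee_rot": TCP orientation; "force": force on the tool from outside, world axes, zero at the start; "wrist_torque": the same for the moment, N m; "grip_width": opening from 0.0 (shut) to 1.0 (fully open).
Only numpy, scipy, OpenCV 4.12 (cv2) and the standard library are available. Lean on these libraries where they do the work, as an engineer would, in place of code of your own. Each camera call takes 0.05 s, during which the arm holds its last target.

## Working session

There is one attempt and no reset: what is moved stays moved. The work goes in short steps, Python scripts to look and compute and a tool call to move; the robot and the scene stay as the last step left them, time stands still between calls to the robot, and variables do not carry over. Pictures are saved under pics/ and viewed, and the job is handed in when it is done.

Besides the shell and the picture viewer there is one more tool, called after "Emit:" as a command line: name --argument value ..., lists and objects as JSON in quotes. move_arm: Moves the arm, as the interface text tells. Its arguments: {"type":"object","properties":{"increments":{"type":"array"},"force":{"type":"number"}},"required":["increments"]}

```bash
mkdir -p pics; ls
python3 - <<'E'
from workcell import *
import cv2
s=read_state();print(s)
for n in("scene","side","wrist"):
    d=snapshot(n);cv2.imwrite(f"pics/{n}0.png",d["img"]);print(n,d["vfov"],d["cx"],d["cy"],d["rvec"],d["tvec"])
E
```

```text
pics
{'t': 0.0, 'joint_positions': array([-9.37902435e-01,  3.59363871e-01,  1.10349497e-02, -3.20775209e-04,
       -1.22405457e+00, -2.88118441e-01]), 'qvel': array([-3.37146906e-03,  4.72697064e-05, -1.36615967e-03,  3.83645272e-04,
       -2.64390456e-03,  1.12225314e-03]), 'effort': array([-1.02559331e-04, -5.83314657e+01,  2.93414533e+01,  6.93652064e+00,
       -6.00633561e-03, -2.01889031e-05]), 'tcp_pos': array([ 0.22795802, -0.63483787,  0.23037343]), 'ee_rot': array([[-6.95515157e-04, -9.41188233e-01, -3.37881970e-01],
       [ 1.45819058e-03, -3.37882647e-01,  9.41187118e-01],
       [-9.99998695e-01,  1.61913600e-04,  1.60743432e-03]]), 'force': array([ 0.01141131, -0.18986094, -0.6966824 ]), 'wrist_torque': array([-0.00039702, -0.01060609,  0.04407393]), 'grip_width': 1.0007820016773175}
scene 45.728047296937355 320.175421537299 198.73008911266237 [ 2.19244468 -0.2839654   0.16570097] [-0.50232767  0.17176082  1.68994142]
side 44.50982114009358 313.8814254835913 186.08727668024974 [ 1.53487326 -1.96106123  0.8782647 ] [0.15181766 0.43169603 1.29172015]
wrist 64.10138726897925 315.4259925833225 199.4175865263398 [-1.70943183 -2.43211396 -0.32370468] [ 0.6742735  -0.03309198  0.37858845]
```

View pics/scene0.png

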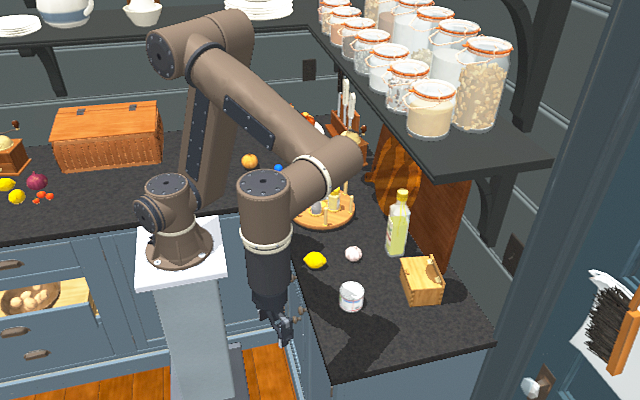

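View pics/side0.png

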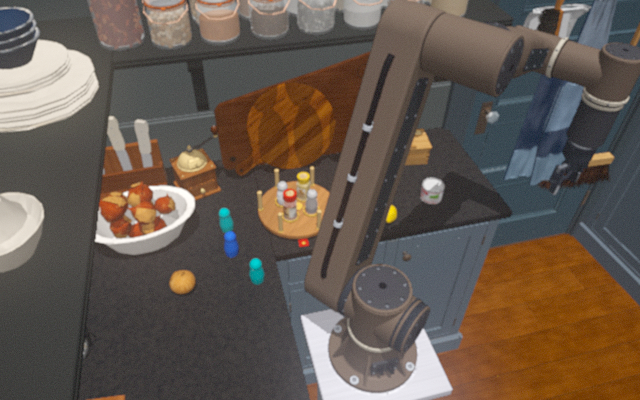

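View pics/wrist0.png

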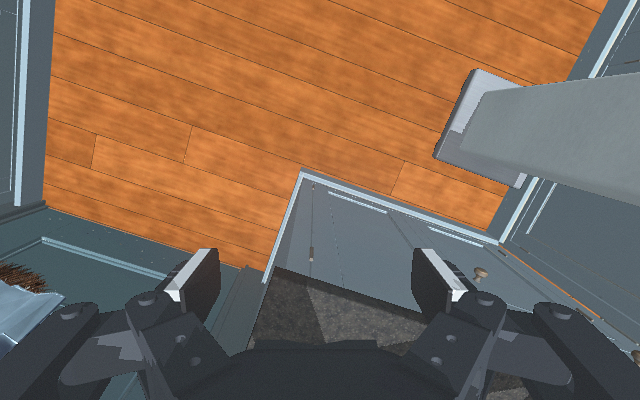

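```bash
cat > h.py <<'E'
import cv2,numpy as np
from workcell import *
def cam(d):
    f=200/np.tan(np.radians(d["vfov"])/2)
    K=np.array([[f,0,d["cx"]],[0,f,d["cy"]],[0,0,1.]])
    R=cv2.Rodrigues(np.array(d["rvec"]))[0]
    return K,R,np.array(d["tvec"]).ravel()
def onz(d,uv,z):
    K,R,t=cam(d);r=R.T@np.linalg.inv(K)@np.array([uv[0],uv[1],1.]);c=-R.T@t
    return c+r*(z-c[2])/r[2]
def proj(d,P):
    K,R,t=cam(d);return cv2.projectPoints(np.atleast_2d(np.array(P,float)),np.array(d["rvec"],float),t,K,None)[0].reshape(-1,2)
def crop(d,x0,y0,w,h,s,name):
    cv2.imwrite("pics/"+name,cv2.resize(d["img"][y0:y0+h,x0:x0+w],None,fx=s,fy=s,interpolation=cv2.INTER_CUBIC))
E
python3 - <<'E'
from h import *
d=snapshot("side");crop(d,230,150,130,100,6,"s1.png")
d=snapshot("scene");crop(d,280,170,130,100,6,"s2.png")
E
```

```text
(no output)
```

View pics/s1.png

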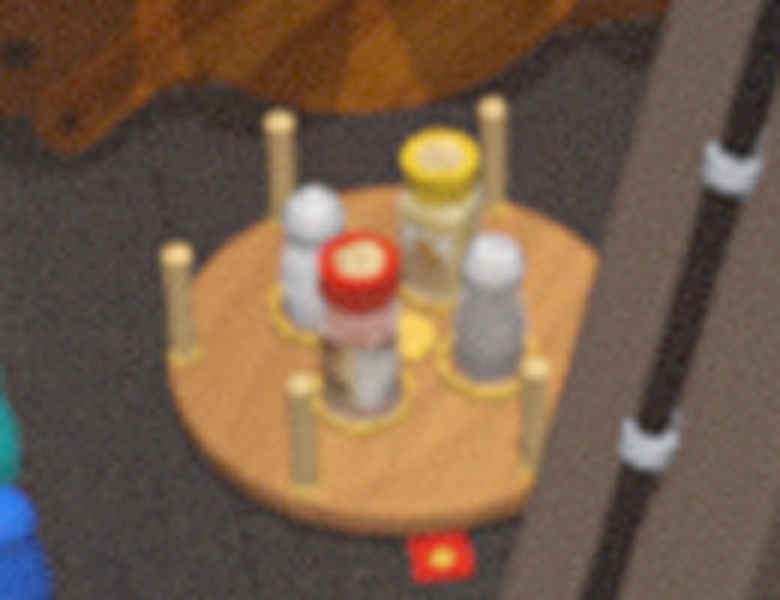

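View pics/s2.png

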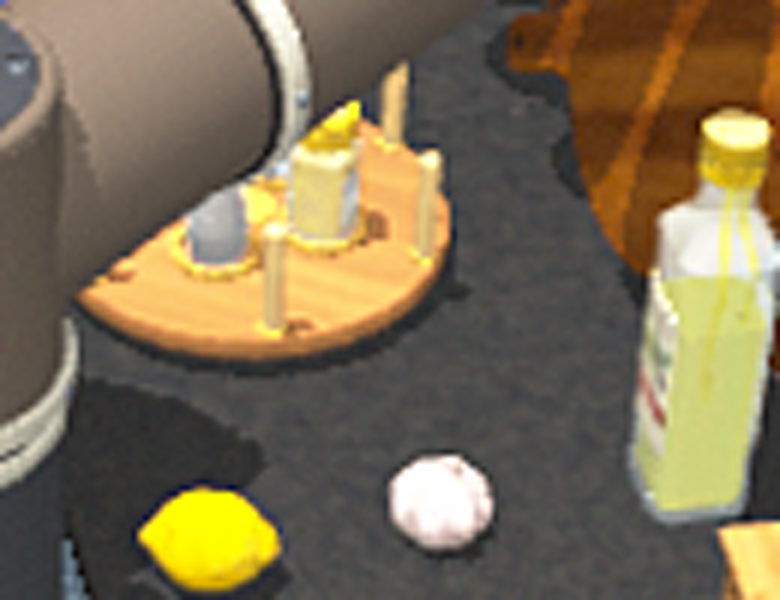

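```bash
cat > m1.py <<'E'
from h import *
from scipy.optimize import least_squares
d=snapshot("side")
def px(u,v): return ((u+.5)/6-.5+230,(v+.5)/6-.5+150)
T=np.array([onz(d,px(*p),.11)[:2] for p in [(280,122),(492,105),(178,252),(300,383),(536,368)]])
print(T.round(4))
# order ccw by angle
def res(p):
    c=p[:2];a=np.arctan2(*(T-c).T[::-1]);k=np.round((a-p[2])/(np.pi/3))
    th=p[2]+k*np.pi/3
    return (T-c-.122*np.c_[np.cos(th),np.sin(th)]).ravel()
c0=T.mean(0)
b=min((least_squares(res,[c0[0],c0[1],a]) for a in np.linspace(0,1.05,8)),key=lambda r:r.cost)
c=b.x[:2];print("c",b.x,np.degrees(b.x[2])%60,(b.fun*1e3).round(1))
def pol(P): P=np.array(P[:2])-c;return P.round(4),np.hypot(*P).round(4),np.degrees(np.arctan2(P[1],P[0])).round(1)
print("diamond",pol(onz(d,px(442,557),.006)))
for q in [(413,540),(468,534),(418,582),(473,575)]:print(" corner",pol(onz(d,px(*q),.006)))
for n,q,z in [("yel",(440,155),.128),("red",(360,258),.138),("salt",(315,195),.118),("pep",(495,245),.118)]: print(n,pol(onz(d,px(*q),z)))
for p in T: print("peg",pol(p))
s=snapshot("scene")
def p2(u,v): return ((u+.5)/6-.5+280,(v+.5)/6-.5+170)
for n,q,z in [("lemon",(210,560),.01),("garlic",(440,530),.01),("bottle",(690,500),.0),("pegS",(274,230),.11),("pegS",(430,156),.11)]: print(n,onz(s,p2(*q),z).round(3))
print("tin",onz(s,(351,288),.058).round(3),"onion", onz(s,(250,162),.03))
E
python3 m1.py
```

```text
[[0.6532 0.1258]
 [0.6395 0.0052]
 [0.5592 0.1997]
 [0.4458 0.1548]
 [0.4276 0.034 ]]
c [0.54171241 0.07972033 0.38614263] 22.12434300829026 [-1.5  0.1  1.5  0.4  0.7 -0.9  0.4  0.2 -1.1  0.2]
diamond (array([-0.1394,  0.0111]), np.float64(0.1398), np.float64(175.5))
 corner (array([-0.1239,  0.0234]), np.float64(0.1261), np.float64(169.3))
 corner (array([-0.1268, -0.0062]), np.float64(0.1269), np.float64(-177.2))
 corner (array([-0.1534,  0.0273]), np.float64(0.1558), np.float64(169.9))
 corner (array([-0.1555, -0.002 ]), np.float64(0.1556), np.float64(-179.3))
yel (array([ 0.0418, -0.0311]), np.float64(0.0521), np.float64(-36.7))
red (array([-0.0402,  0.031 ]), np.float64(0.0508), np.float64(142.4))
salt (array([0.0366, 0.0405]), np.float64(0.0546), np.float64(47.9))
pep (array([-0.0261, -0.0456]), np.float64(0.0525), np.float64(-119.7))
peg (array([0.1115, 0.0461]), np.float64(0.1207), np.float64(22.4))
peg (array([ 0.0978, -0.0745]), np.float64(0.1229), np.float64(-37.3))
peg (array([0.0174, 0.1199]), np.float64(0.1212), np.float64(81.7))
peg (array([-0.0959,  0.0751]), np.float64(0.1218), np.float64(141.9))
peg (array([-0.1141, -0.0457]), np.float64(0.1229), np.float64(-158.2))
lemon [ 0.444 -0.207  0.01 ]
garlic [ 0.579 -0.216  0.01 ]
bottle [ 0.735 -0.218  0.   ]
pegS [ 0.526 -0.044  0.11 ]
pegS [0.641 0.006 0.11 ]
tin [ 0.512 -0.39   0.058] onion [0.32310404 0.45812108 0.03      ]
```

Run:
```python
from h import *
d=snapshot("scene");crop(d,290,0,270,200,2.9,"s3.png")
d=snapshot("side");crop(d,80,0,270,200,2.9,"s4.png")
for n,q in [("board",(295,167)),("boardL",(243,175)),("bowlR",(195,205)),("grinder",(210,198)),("turq1",(226,229)),("blue",(232,256)),("turq2",(257,283)),("onion?",(182,290))]: print(n,onz(d,q,0).round(3))
```

```text
board [0.783 0.034 0.   ]
boardL [0.783 0.231 0.   ]
bowlR [0.664 0.415 0.   ]
grinder [0.687 0.361 0.   ]
turq1 [0.525 0.323 0.   ]
blue [0.406 0.318 0.   ]
turq2 [0.285 0.259 0.   ]
onion? [0.312 0.476 0.   ]
```

View pics/s3.png

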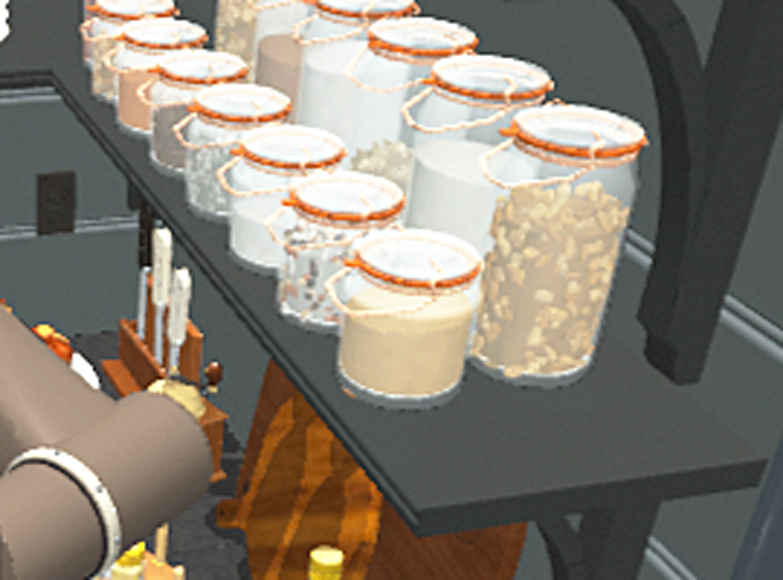

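View pics/s4.png

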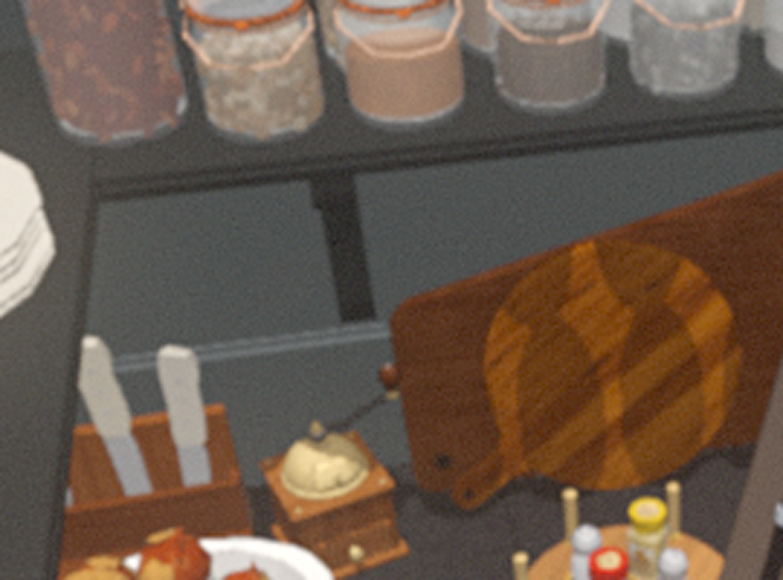

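Run:
```python
from h import *
s=snapshot("scene");d=snapshot("side")
def ray(d,q):
    K,R,t=cam(d);r=R.T@np.linalg.inv(K)@np.array([q[0],q[1],1.]);return -R.T@t,r
a=[(418/2.9+290,520/2.9),(60/2.9+290,85/2.9)];b=[(98/2.9+80,190/2.9),(770/2.9+80,118/2.9)]
c1,r1=ray(s,a[0]);_,r2=ray(s,a[1]);n1=np.cross(r1,r2)
c2,r3=ray(d,b[0]);_,r4=ray(d,b[1]);n2=np.cross(r3,r4)
for r in(r3,r4): print(c2+r*(n1@(c1-c2))/(n1@r))
```

```text
[0.61012771 0.5338726  0.57477548]
[ 0.60985286 -0.08337525  0.57450301]
```

Run:
```python
from h import *
s=snapshot("scene");d=snapshot("side")
for z in np.arange(.2,.8,.05): print(z.round(2),proj(s,[.228,-.635,z]).round(0),proj(d,[.228,-.635,z]).round(0))
```

```text
0.2 [[273. 343.]] [[556. 198.]]
0.25 [[272. 330.]] [[562. 185.]]
0.3 [[271. 315.]] [[568. 172.]]
0.35 [[270. 300.]] [[575. 158.]]
0.4 [[269. 284.]] [[582. 143.]]
0.45 [[268. 268.]] [[589. 128.]]
0.5 [[267. 250.]] [[596. 112.]]
0.55 [[265. 231.]] [[604.  95.]]
0.6 [[264. 210.]] [[613.  76.]]
0.65 [[262. 189.]] [[622.  57.]]
0.7 [[261. 165.]] [[631.  37.]]
0.75 [[259. 140.]] [[641.  15.]]
0.8 [[257. 113.]] [[652.  -8.]]
```

```bash
cat > g.py <<'E'
from h import *
C=np.array([.5417,.0797])
def go(x,y,z,yaw):
    s=read_state();R=np.array(s["ee_rot"]);p=np.array(s["tcp_pos"])
    sh=R.T@(np.array([x,y,z])-p)*100
    cur=np.degrees(np.arctan2(R[1,2],R[0,2]));t=-((yaw-cur+180)%360-180)
    print("t",round(s["t"],2),"at",p.round(4),"yaw",cur.round(1),"F",np.round(s["force"],1),"\n shift",sh.round(2),"turn",round(t,1))
def arc(phi,z,off=90,r=.122):
    a=np.radians(phi);return (*(C+r*np.array([np.cos(a),np.sin(a)])),z,phi-off)
def arcrows(phi0,phi1,z,n=10,r=.122,lead=0):
    "rows from current pose to arc angles, with yaw=phi-90+lead"
    s=read_state();R=np.array(s["ee_rot"]);p=np.array(s["tcp_pos"]);cur=np.degrees(np.arctan2(R[1,2],R[0,2]))
    print("t",round(s["t"],2),"at",p.round(4),"yaw",cur.round(1),"F",np.round(s["force"],1))
    for i in range(1,n+1):
        x,y,zz,yaw=arc(phi0+(phi1-phi0)*i/n,z,r=r)
        sh=R.T@(np.array([x,y,zz])-p)*100;t=-((yaw+lead-cur+180)%360-180)
        print("[0,[%.2f,%.2f,%.2f],%.1f],"%(*sh,t))
E
python3 -c "
from g import *
go(.47,-.14,.20,188)"
```

```text
t 0.65 at [ 0.2281 -0.6353  0.2313] yaw 109.8 F [ 0.7 -0.6 -0.1] 
 shift [  3.13 -39.5   38.44] turn -78.2
```

Emit:
move_arm --increments '[[0,[0.5,-4,4],-8],[0,[1,-8,8],-16],[0,[1.5,-12,12],-24],[0,[2,-16,16],-32],[0,[2.5,-20,20],-40],[0,[3,-24,24],-48],[0,[3.1,-28,28],-56],[0,[3.1,-32,32],-64],[0,[3.1,-36,36],-72],[0,[3.1,-39.5,38.4],-78]]'

```text
t: 1.65
tcp_pos: [0.4446, -0.1838, 0.2012]
ee_rot: [[0.001, 0.141, -0.99], [0.0, -0.99, -0.141], [-1.0, 0.0, -0.001]]
force: [0.3, -0.5, 0.4]
grip_width: 0.001
```

Run:
```python
from g import *
x=C
go(.47,-.14,.08,188)
d=snapshot("scene");cv2.imwrite("pics/b1.png",d["img"]);d=snapshot("side");cv2.imwrite("pics/b2.png",d["img"])
```

```text
t 1.65 at [ 0.4446 -0.1838  0.2012] yaw -171.9 F [ 0.3 -0.5  0.4] 
 shift [12.12 -3.99 -3.12] turn 0.1
```

View pics/b1.png

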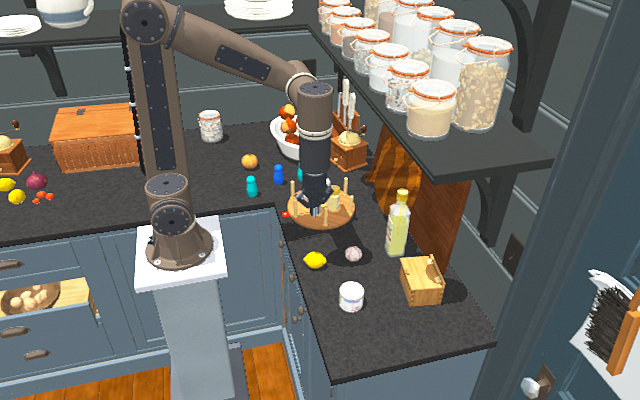

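View pics/b2.png

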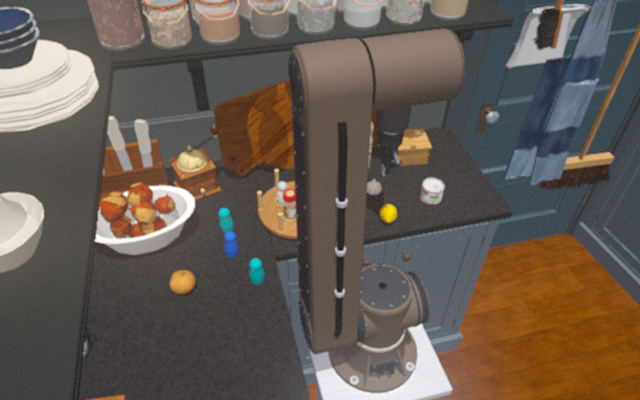

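Emit:
move_arm --increments '[[0,[0,-2,-1.6],0],[0,[2,-4,-3.1],0],[0,[4,-4,-3.1],0],[0,[6,-4,-3.1],0],[0,[8,-4,-3.1],0],[0,[10,-4,-3.1],0],[0,[12,-4,-3.1],0],[0,[12,-4,-3.1],0],[0,[12,-4,-3.1],0],[0,[12,-4,-3.1],0]]'

```text
t: 2.75
tcp_pos: [0.4703, -0.1422, 0.0817]
ee_rot: [[0.002, 0.135, -0.991], [-0.0, -0.991, -0.135], [-1.0, 0.0, -0.002]]
force: [-0.6, -0.0, 0.5]
grip_width: 0.002
```

Run:
```python
from g import *
go(.559,-.13,.08,188)
go(*arc(-82,.08))
d=snapshot("scene");crop(d,270,120,150,120,5,"b3.png")
d=snapshot("side");crop(d,220,60,250,170,3,"b4.png")
```

```text
t 2.75 at [ 0.4703 -0.1422  0.0817] yaw -172.2 F [-0.6 -0.   0.5] 
 shift [ 0.19 -0.02 -8.95] turn -0.2
t 2.75 at [ 0.4703 -0.1422  0.0817] yaw -172.2 F [-0.6 -0.   0.5] 
 shift [  0.19  -8.83 -10.12] turn -0.2
```

View pics/b3.png

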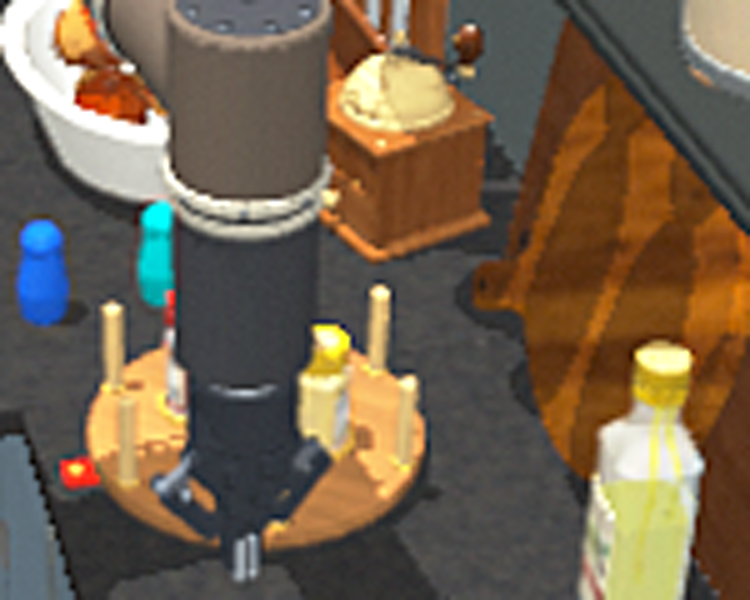

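View pics/b4.png

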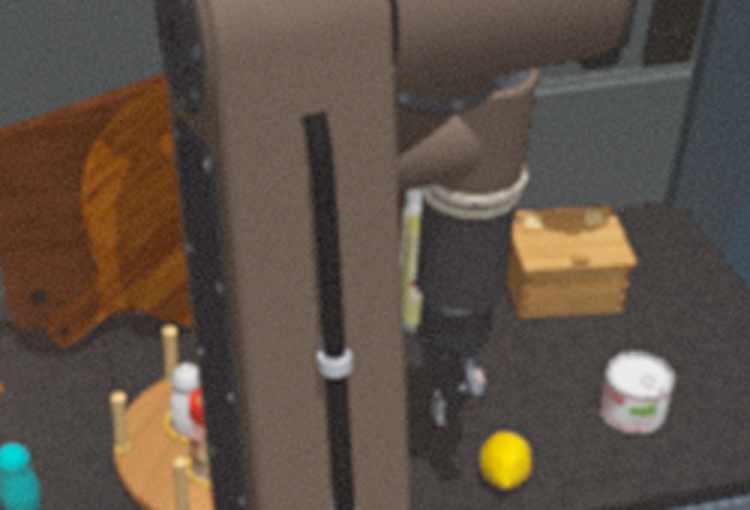

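Emit:
move_arm --increments '[[0,[0.2,0,-3],0],[0,[0.2,0,-6],0],[0,[0.2,0,-9],0],[0,[0.2,0,-9],0],[0,[0.2,-2,-9.2],0],[0,[0.2,-4,-9.5],0],[0,[0.2,-6,-9.7],0],[0,[0.2,-8.8,-10.1],0],[0,[0.2,-8.8,-10.1],0],[0,[0.2,-8.8,-10.1],0]]'

```text
t: 3.85
tcp_pos: [0.5576, -0.0407, 0.0793]
ee_rot: [[0.001, 0.136, -0.991], [0.0, -0.991, -0.136], [-1.0, -0.0, -0.001]]
force: [0.4, -1.1, -0.4]
grip_width: -0.002
```

Run:
```python
from g import *
d=snapshot("scene");crop(d,270,120,150,120,5,"b5.png")
d=snapshot("wrist");cv2.imwrite("pics/b6.png",d["img"])
arcrows(-82,-112,.08)
```

```text
t 3.95 at [ 0.5576 -0.0416  0.079 ] yaw -172.3 F [-0.  -0.5 -0.2]
[0,[-0.10,-0.05,0.52],2.7],
[0,[-0.10,-0.10,1.16],5.7],
[0,[-0.10,-0.18,1.79],8.7],
[0,[-0.10,-0.29,2.42],11.7],
[0,[-0.10,-0.44,3.04],14.7],
[0,[-0.10,-0.61,3.66],17.7],
[0,[-0.10,-0.83,4.26],20.7],
[0,[-0.10,-1.07,4.85],23.7],
[0,[-0.10,-1.34,5.43],26.7],
[0,[-0.10,-1.64,5.99],29.7],
```

View pics/b5.png

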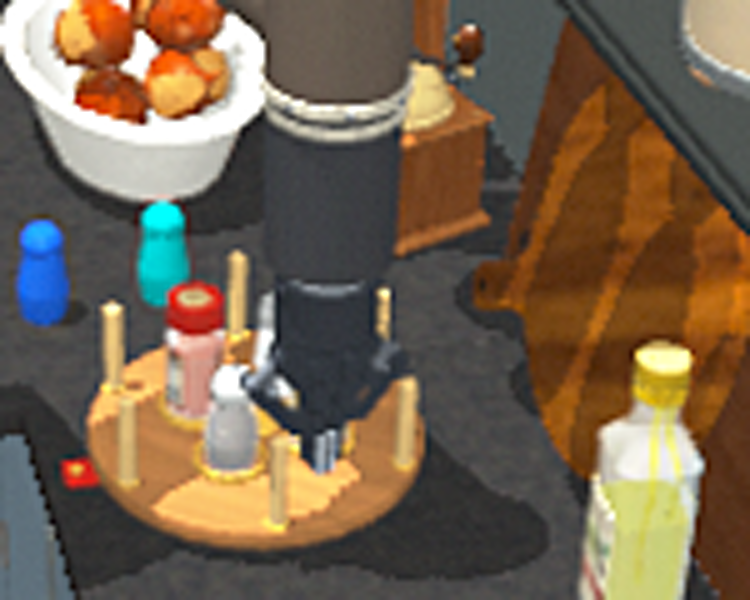

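View pics/b6.png

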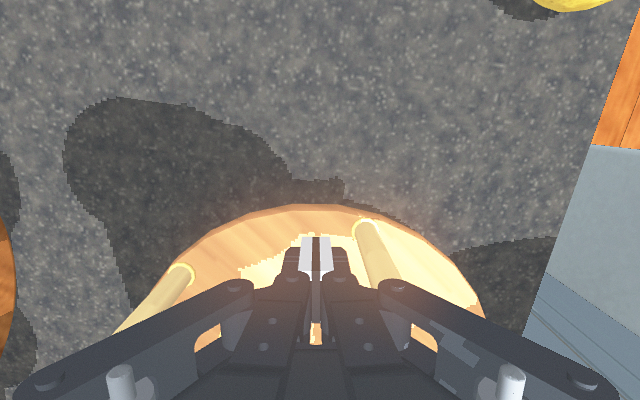

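Emit:
move_arm --increments '[[0,[-0.1,-0.05,0.5],3],[0,[-0.1,-0.1,1.2],6],[0,[-0.1,-0.2,1.8],9],[0,[-0.1,-0.3,2.4],12],[0,[-0.1,-0.45,3.0],15],[0,[-0.1,-0.6,3.65],18],[0,[-0.1,-0.85,4.25],21],[0,[-0.1,-1.05,4.85],24],[0,[-0.1,-1.35,5.4],27],[0,[-0.1,-1.65,6.0],30]]'

```text
t: 4.95
tcp_pos: [0.4962, -0.0338, 0.0799]
ee_rot: [[0.001, -0.382, -0.924], [0.0, -0.924, 0.382], [-1.0, -0.0, -0.001]]
force: [1.2, -0.1, -0.1]
grip_width: 0.0
```

Run:
```python
from g import *
d=snapshot("scene");crop(d,270,120,150,120,5,"c1.png")
s=read_state();p=s["tcp_pos"][:2]-C;print(np.hypot(*p),np.degrees(np.arctan2(p[1],p[0])))
arcrows(-112,-142,.08)
```

```text
0.12254186537284632 -112.34197464514014
t 5.0 at [ 0.4951 -0.0336  0.0798] yaw 157.4 F [-2.8  0.5 -0.5]
[0,[-0.02,-0.06,0.57],2.4],
[0,[-0.02,-0.11,1.20],5.4],
[0,[-0.02,-0.18,1.84],8.4],
[0,[-0.02,-0.29,2.47],11.4],
[0,[-0.02,-0.44,3.09],14.4],
[0,[-0.02,-0.61,3.70],17.4],
[0,[-0.02,-0.82,4.31],20.4],
[0,[-0.02,-1.06,4.90],23.4],
[0,[-0.02,-1.32,5.48],26.4],
[0,[-0.02,-1.62,6.04],29.4],
```

View pics/c1.png

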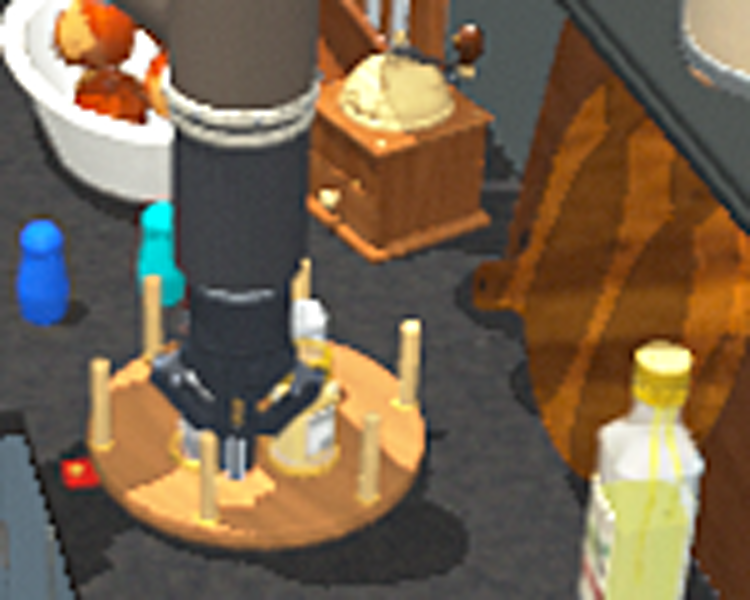

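Turning as intended (about 20° so far). Continuing the arc.

Emit:
move_arm --increments '[[0,[0,-0.05,0.6],2.5],[0,[0,-0.1,1.2],5.5],[0,[0,-0.2,1.85],8.5],[0,[0,-0.3,2.45],11.5],[0,[0,-0.45,3.1],14.5],[0,[0,-0.6,3.7],17.5],[0,[0,-0.8,4.3],20.5],[0,[0,-1.05,4.9],23.5],[0,[0,-1.3,5.5],26.5],[0,[0,-1.6,6.0],29.5]]'

```text
t: 6.0
tcp_pos: [0.4466, 0.004, 0.0798]
ee_rot: [[0.0, -0.786, -0.618], [-0.0, -0.618, 0.786], [-1.0, -0.0, -0.0]]
force: [0.7, -0.6, 0.4]
grip_width: 0.0
```

Run:
```python
from g import *
arcrows(-142,-172,.08)
```

```text
t 6.0 at [0.4466 0.004  0.0798] yaw 128.1 F [ 0.7 -0.6  0.4]
[0,[-0.02,0.03,0.75],3.1],
[0,[-0.02,-0.03,1.39],6.1],
[0,[-0.02,-0.11,2.02],9.1],
[0,[-0.02,-0.23,2.65],12.1],
[0,[-0.02,-0.38,3.27],15.1],
[0,[-0.02,-0.56,3.88],18.1],
[0,[-0.02,-0.78,4.48],21.1],
[0,[-0.02,-1.02,5.07],24.1],
[0,[-0.02,-1.30,5.65],27.1],
[0,[-0.02,-1.61,6.21],30.1],
```

Emit:
move_arm --increments '[[0,[0,0,0.6],3],[0,[0,-0.05,1.2],6],[0,[0,-0.15,1.85],9],[0,[0,-0.25,2.45],12],[0,[0,-0.4,3.1],15],[0,[0,-0.6,3.7],18],[0,[0,-0.8,4.3],21],[0,[0,-1.05,4.9],24],[0,[0,-1.3,5.5],27],[0,[0,-1.6,6.1],30]]'

```text
t: 7.0
tcp_pos: [0.4214, 0.0618, 0.0798]
ee_rot: [[-0.0, -0.99, -0.142], [-0.0, -0.142, 0.99], [-1.0, 0.0, -0.0]]
force: [0.7, -0.5, 0.1]
grip_width: -0.001
```

Run:
```python
from g import *
d=snapshot("scene");crop(d,270,120,150,120,5,"c2.png")
d=snapshot("side");crop(d,210,110,160,140,5,"c3.png")
go(*arc(-172,.08))
s=read_state();p=s["tcp_pos"][:2]-C;print(np.hypot(*p),np.degrees(np.arctan2(p[1],p[0])))
```

```text
t 7.1 at [0.4215 0.0622 0.0798] yaw 98.3 F [-0.4 -0.6  0.5] 
 shift [-0.02  0.06  0.06] turn 0.3
0.12143716908850229 -171.72707706735716
```

View pics/c2.png

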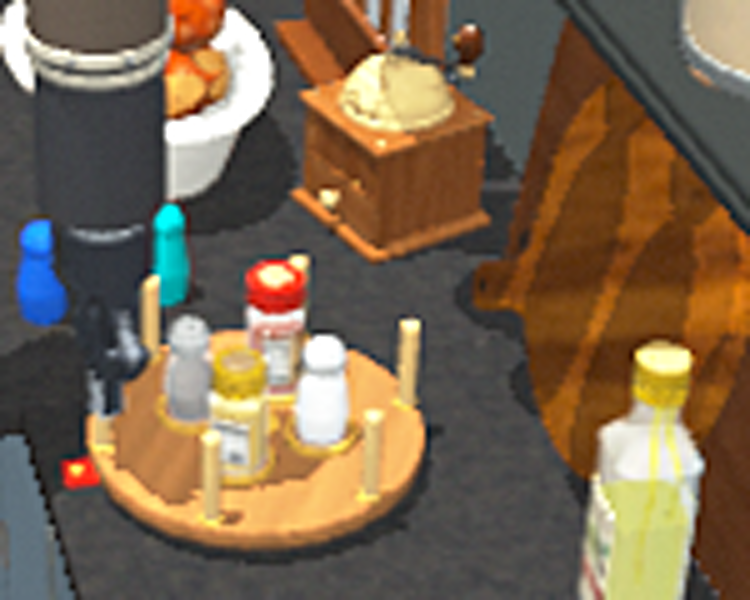

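View pics/c3.png

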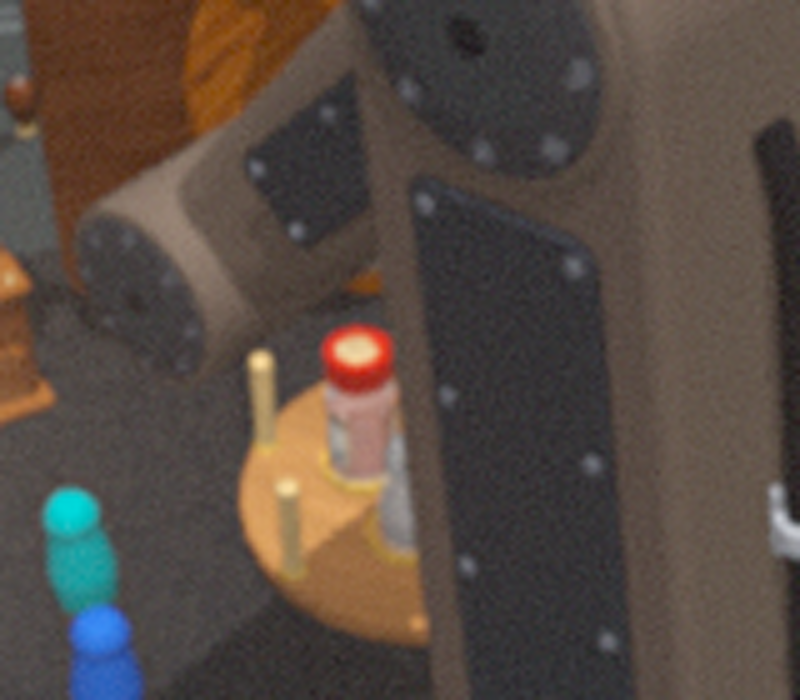

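```bash
cat > m2.py <<'E'
from g import *
import sys
def meas(pegs,jars,ptr=None,s=5,x0=270,y0=120,cam="scene"):
    d=snapshot(cam)
    f=lambda u,v:((u+.5)/s-.5+x0,(v+.5)/s-.5+y0)
    for n,L in(("peg",[(p,.11) for p in pegs]),("jar",jars),("ptr",[(p,.006) for p in ptr or []])):
        for p,z in L:
            q=onz(d,f(*p),z)[:2]-C
            print(n,(q*1e3).round(1),round(np.hypot(*q)*1e3,1),np.degrees(np.arctan2(q[1],q[0])).round(1))
E
python3 - <<'E'
from m2 import *
meas([(211,437),(374,415),(409,325),(151,282),(299,262)],[((238,362),.128),((275,275),.138),((323,348),.118),((188,328),.118)],[(79,472)])
E
```

```text
peg [ -61.4 -106.4] 122.9 -120.0
peg [  60.8 -109.7] 125.4 -61.0
peg [122.   -5.7] 122.2 -2.7
peg [-57.3 100. ] 115.2 119.8
peg [64.2 99.8] 118.6 57.2
jar [-25.3 -45.6] 52.1 -119.0
jar [28.5 45.6] 53.7 58.0
jar [ 45.3 -30. ] 54.4 -33.5
jar [-47.1  20.1] 51.2 156.9
ptr [-137.6    6.7] 137.8 177.2
```

Run:
```python
from g import *
go(*arc(-172,.15)); go(*arc(-140,.15,r=.13)); go(*arc(-106,.15));go(*arc(-106,.08))
```

```text
t 7.15 at [0.4215 0.0621 0.0797] yaw 98.3 F [-0.5  0.3 -0.3] 
 shift [-7.03  0.05  0.07] turn 0.3
t 7.15 at [0.4215 0.0621 0.0797] yaw 98.3 F [-0.5  0.3 -0.3] 
 shift [-7.03 -1.08 -6.82] turn -31.7
t 7.15 at [0.4215 0.0621 0.0797] yaw 98.3 F [-0.5  0.3 -0.3] 
 shift [ -7.03  -7.12 -11.12] turn -65.7
t 7.15 at [0.4215 0.0621 0.0797] yaw 98.3 F [-0.5  0.3 -0.3] 
 shift [ -0.03  -7.12 -11.12] turn -65.7
```

Emit:
move_arm --increments '[[0,[-0.5,0,-0.6],0],[0,[-3.5,0,-0.6],0],[0,[-7,0,-0.6],0],[0,[-7,0,-0.6],-6],[0,[-7,-0.3,-3],-14],[0,[-7,-0.8,-5.5],-22],[0,[-7,-1.5,-7.5],-30],[0,[-7,-3.5,-9],-38],[0,[-7,-5.5,-10.2],-46],[0,[-7,-7.1,-11.1],-54]]'

```text
t: 8.15
tcp_pos: [0.5085, -0.039, 0.15]
ee_rot: [[0.0, -0.46, -0.888], [-0.0, -0.888, 0.46], [-1.0, -0.0, -0.0]]
force: [0.6, 0.1, 0.9]
grip_width: -0.003
```

Run:
```python
from g import *
go(*arc(-106,.15));go(*arc(-106,.08))
d=snapshot("scene");crop(d,270,120,150,120,5,"e1.png")
```

```text
t 8.15 at [ 0.5085 -0.039   0.15  ] yaw 152.6 F [0.6 0.1 0.9] 
 shift [-0.  -0.1  0.1] turn -11.4
t 8.15 at [ 0.5085 -0.039   0.15  ] yaw 152.6 F [0.6 0.1 0.9] 
 shift [ 7.   -0.1   0.11] turn -11.4
```

View pics/e1.png

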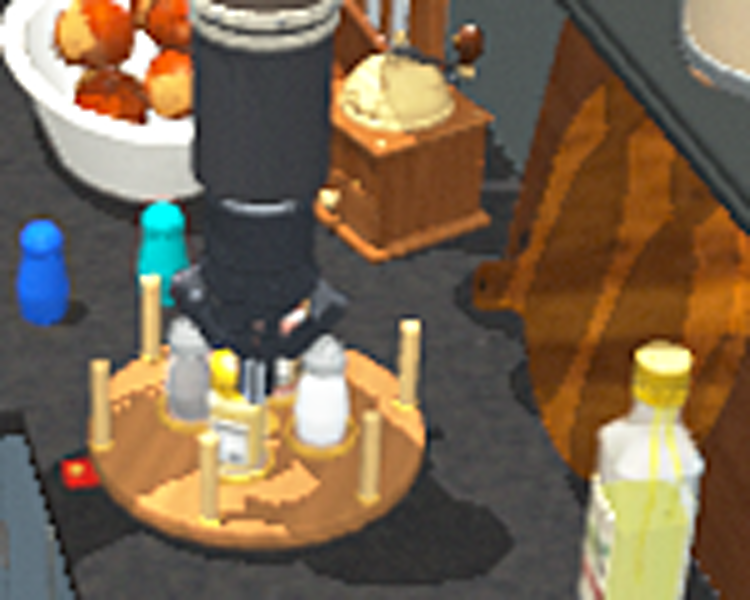

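Emit:
move_arm --increments '[[0,[0,0,0],-6],[0,[0,0,0],-11],[0,[1.5,0,0],-11],[0,[3,0,0],-11],[0,[4.5,0,0],-11],[0,[6,0,0],-11],[0,[7,0,0],-11],[0,[7,0,0],-11],[0,[7,0,0],-11],[0,[7,0,0],-11]]'

```text
t: 9.2
tcp_pos: [0.5081, -0.0373, 0.0804]
ee_rot: [[0.001, -0.288, -0.958], [0.0, -0.958, 0.288], [-1.0, -0.001, -0.001]]
force: [0.1, -0.5, 0.6]
grip_width: -0.001
```

Run:
```python
from g import *
arcrows(-106,-130,.08)
d=snapshot("scene");crop(d,270,120,150,120,5,"e2.png")
```

```text
t 9.2 at [ 0.5081 -0.0373  0.0804] yaw 163.3 F [ 0.1 -0.5  0.6]
[0,[0.04,0.02,0.51],1.7],
[0,[0.04,-0.00,1.02],4.1],
[0,[0.04,-0.05,1.53],6.5],
[0,[0.04,-0.12,2.03],8.9],
[0,[0.04,-0.21,2.54],11.3],
[0,[0.04,-0.32,3.04],13.7],
[0,[0.04,-0.45,3.53],16.1],
[0,[0.04,-0.60,4.02],18.5],
[0,[0.04,-0.77,4.50],20.9],
[0,[0.04,-0.97,4.97],23.3],
```

View pics/e2.png

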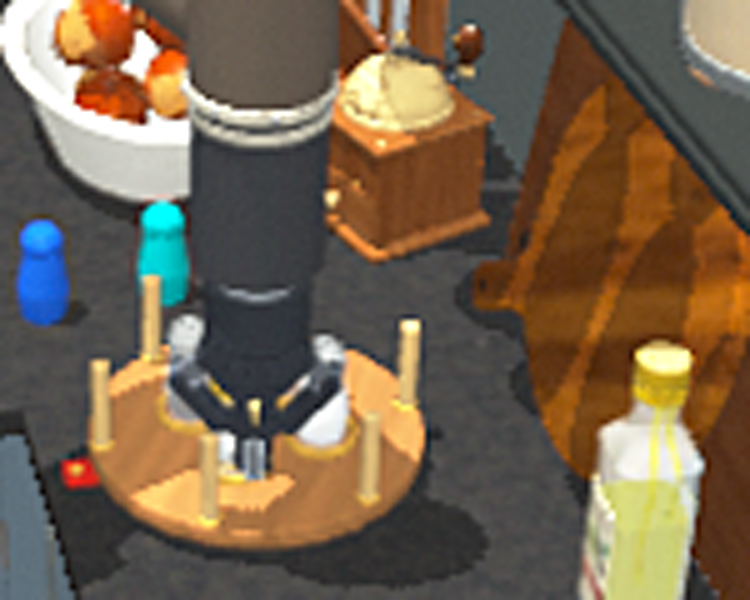

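Finger is down behind the next peg (peg at (209,440), tip at (255,470)). Push on.

Emit:
move_arm --increments '[[0,[0,0,0.5],2],[0,[0,0,1],4],[0,[0,-0.05,1.5],6.5],[0,[0,-0.1,2],9],[0,[0,-0.2,2.55],11.5],[0,[0,-0.3,3.05],13.5],[0,[0,-0.45,3.55],16],[0,[0,-0.6,4],18.5],[0,[0,-0.75,4.5],21],[0,[0,-0.95,5],23.5]]'

```text
t: 10.25
tcp_pos: [0.4631, -0.0135, 0.0804]
ee_rot: [[0.002, -0.647, -0.762], [0.001, -0.762, 0.647], [-1.0, -0.002, -0.001]]
force: [1.6, -0.6, -1.6]
grip_width: 0.002
```

Run:
```python
from g import *
arcrows(-130,-154,.08)
```

```text
t 10.25 at [ 0.4631 -0.0135  0.0804] yaw 139.7 F [ 1.6 -0.6 -1.6]
[0,[0.04,0.00,0.48],2.1],
[0,[0.04,-0.02,0.99],4.5],
[0,[0.04,-0.08,1.50],6.9],
[0,[0.04,-0.15,2.00],9.3],
[0,[0.04,-0.24,2.51],11.7],
[0,[0.04,-0.35,3.00],14.1],
[0,[0.04,-0.49,3.50],16.5],
[0,[0.04,-0.64,3.98],18.9],
[0,[0.04,-0.82,4.46],21.3],
[0,[0.04,-1.01,4.94],23.7],
```

Emit:
move_arm --increments '[[0,[0,0,0.5],2],[0,[0,0,1],4],[0,[0,-0.05,1.5],6.5],[0,[0,-0.1,2],9],[0,[0,-0.2,2.55],11.5],[0,[0,-0.3,3.05],13.5],[0,[0,-0.45,3.55],16],[0,[0,-0.6,4],18.5],[0,[0,-0.8,4.5],21],[0,[0,-1,5],23.5]]'

```text
t: 11.25
tcp_pos: [0.4314, 0.0265, 0.0805]
ee_rot: [[0.002, -0.897, -0.441], [0.001, -0.441, 0.897], [-1.0, -0.002, -0.0]]
force: [0.7, -1.6, -0.0]
grip_width: 0.001
```

Run:
```python
from g import *
arcrows(-154,-174,.08)
```

```text
t 11.25 at [0.4314 0.0265 0.0805] yaw 116.2 F [ 0.7 -1.6 -0. ]
[0,[0.05,-0.06,0.37],2.2],
[0,[0.05,-0.08,0.80],4.2],
[0,[0.05,-0.12,1.22],6.2],
[0,[0.05,-0.17,1.64],8.2],
[0,[0.05,-0.24,2.06],10.2],
[0,[0.05,-0.32,2.48],12.2],
[0,[0.05,-0.42,2.90],14.2],
[0,[0.05,-0.53,3.31],16.2],
[0,[0.05,-0.66,3.71],18.2],
[0,[0.05,-0.80,4.12],20.2],
```

Emit:
move_arm --increments '[[0,[0,0,0.4],2],[0,[0,-0.05,0.8],4],[0,[0,-0.1,1.2],6],[0,[0,-0.15,1.65],8],[0,[0,-0.2,2.05],10],[0,[0,-0.3,2.5],12],[0,[0,-0.4,2.9],14],[0,[0,-0.5,3.3],16],[0,[0,-0.65,3.7],18],[0,[0,-0.8,4.1],20]]'

```text
t: 12.25
tcp_pos: [0.4198, 0.0665, 0.0802]
ee_rot: [[0.001, -0.994, -0.108], [0.0, -0.108, 0.994], [-1.0, -0.001, 0.0]]
force: [-0.2, -1.0, 0.3]
grip_width: -0.004
```

Run:
```python
from g import *
d=snapshot("scene");crop(d,270,120,150,120,5,"f1.png")
go(*arc(-175,.08))
s=read_state();p=s["tcp_pos"][:2]-C;print(np.hypot(*p),np.degrees(np.arctan2(p[1],p[0])))
```

```text
t 12.3 at [0.42   0.067  0.0803] yaw 96.1 F [0.3 0.8 0.2] 
 shift [ 0.03 -0.04  0.2 ] turn 1.1
0.12234337665620672 -174.04744262126883
```

View pics/f1.png

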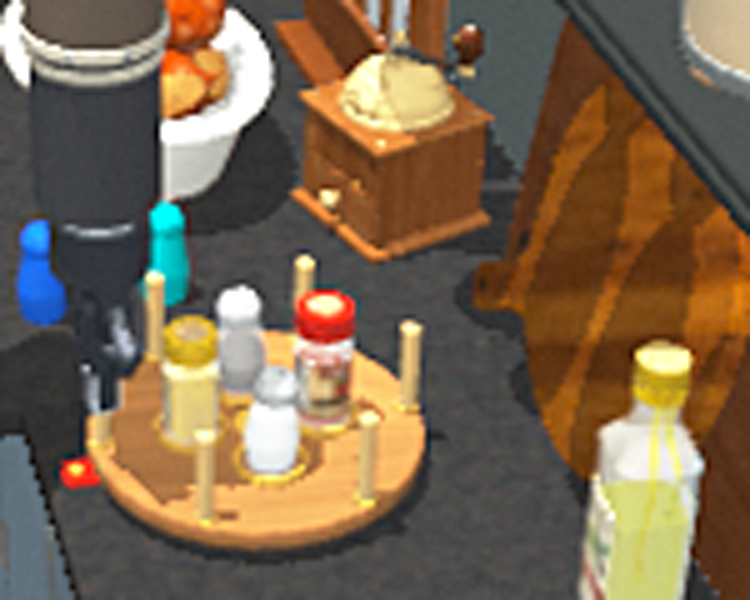

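Run:
```python
from m2 import *
meas([(205,437),(370,418),(411,328),(155,280),(304,262)],[((191,333),.128),((325,304),.138),((277,377),.118),((240,297),.118)],[(76,469)])
```

```text
peg [ -65.6 -105.4] 124.2 -121.9
peg [  56.9 -112.4] 126.0 -63.2
peg [122.3 -10. ] 122.7 -4.7
peg [-53.5 102. ] 115.2 117.7
peg [68.1 98.8] 120.0 55.4
jar [-49.9  -0.9] 50.0 -179.0
jar [54.6 -1.9] 54.6 -2.0
jar [  1.6 -57.5] 57.5 -88.4
jar [ 2.3 51.3] 51.4 87.4
ptr [-139.1   10.9] 139.6 175.5
```

Run:
```python
from g import *
go(*arc(-178.5,.08))
```

```text
t 12.35 at [0.4201 0.0669 0.0802] yaw 96.3 F [ 0.  -0.6  0.4] 
 shift [ 0.02 -0.07  0.96] turn 4.8
```

Nudge 4° more, back off, lift clear, and move away so the view opens.

Emit:
move_arm --increments '[[0,[0,0,0.3],1],[0,[0,0,0.6],2.5],[0,[0,-0.05,0.9],4],[0,[0,-0.05,0.9],4],[0,[0,-0.05,0.5],4],[0,[0,-0.05,0],4],[0,[-3,-0.05,-0.3],4],[0,[-6,-0.05,-0.3],4],[0,[-9,-0.05,-0.3],4],[0,[-12,-0.05,-0.3],4]]'

```text
t: 13.35
tcp_pos: [0.4204, 0.0629, 0.2009]
ee_rot: [[0.0, -0.999, -0.039], [0.0, -0.039, 0.999], [-1.0, -0.0, 0.0]]
force: [1.4, 0.1, -0.3]
grip_width: -0.002
```

Emit:
move_arm --increments '[[0,[0,0,-4],0],[0,[0,0,-8],0],[0,[0,0,-12],0],[0,[0,0,-16],0],[0,[0,0,-20],0],[0,[0,0,-24],0],[0,[0,0,-28],0],[0,[0,0,-32],0],[0,[0,0,-35],0],[0,[0,0,-35],0]]'

```text
t: 14.35
tcp_pos: [0.4337, -0.2895, 0.1989]
ee_rot: [[-0.001, -0.999, -0.036], [-0.0, -0.036, 0.999], [-1.0, 0.001, -0.0]]
force: [-0.5, 0.5, -1.3]
grip_width: 0.001
```

Run:
```python
from g import *
print(read_state()["tcp_pos"],read_state()["t"])
d=snapshot("scene");crop(d,270,120,150,120,5,"k1.png")
d=snapshot("side");crop(d,230,150,130,100,6,"k2.png");cv2.imwrite("pics/k3.png",d["img"])
```

```text
[ 0.4337274  -0.28947677  0.19894565] 14.35
```

View pics/k1.png

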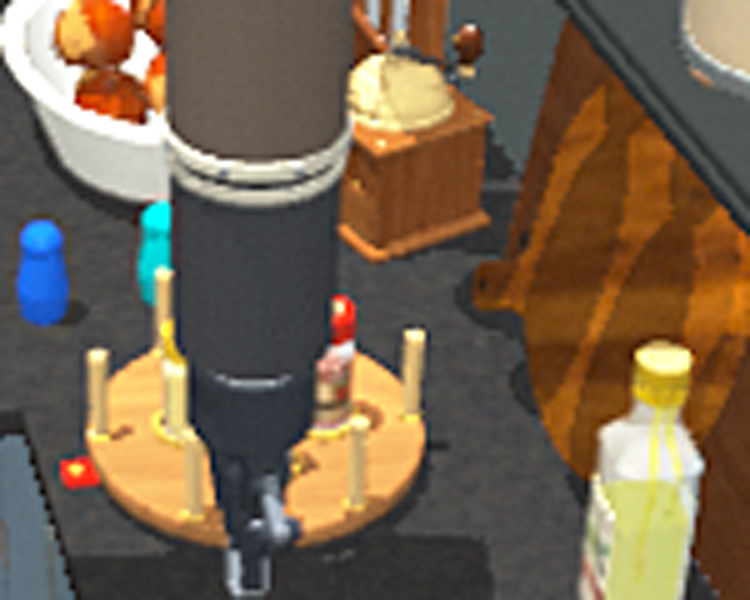

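View pics/k2.png

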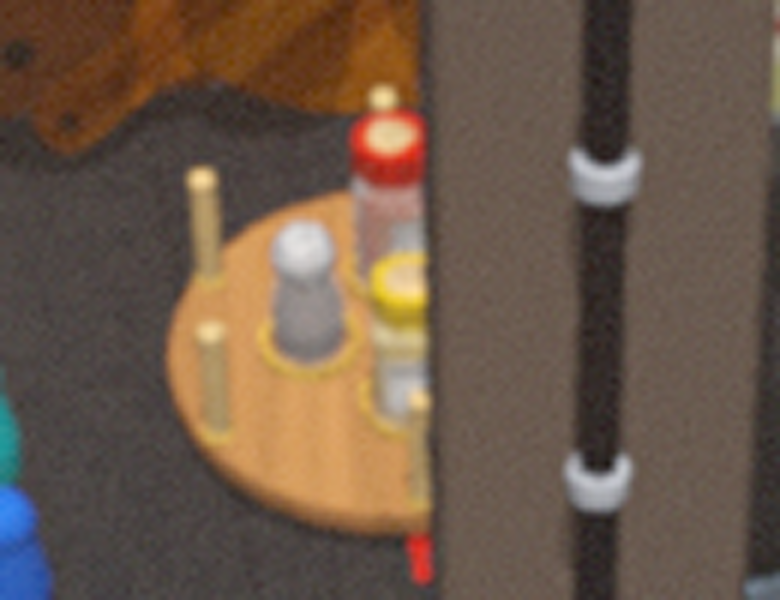

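Emit:
move_arm --increments '[[0,[0,1,-4],0],[0,[0,2,-8],0],[0,[0,4,-12],0],[0,[0,6,-16],0],[0,[0,8,-20],0],[0,[0,10,-24],0],[0,[0,12,-27],0],[0,[0,14,-30],0],[0,[0,16,-33],0],[0,[0,17,-34],0]]'

```text
t: 15.45
tcp_pos: [0.2768, -0.6339, 0.1992]
ee_rot: [[-0.0, -0.999, -0.039], [0.0, -0.039, 0.999], [-1.0, 0.0, 0.0]]
force: [0.3, 1.2, -0.1]
grip_width: 0.005
```

Run:
```python
from g import *
print(read_state()["tcp_pos"],read_state()["t"])
d=snapshot("scene");crop(d,270,120,150,120,5,"k4.png");cv2.imwrite("pics/k6.png",d["img"])
d=snapshot("side");crop(d,230,150,130,100,6,"k5.png")
```

```text
[ 0.27681071 -0.63388374  0.19916859] 15.45
```

View pics/k4.png

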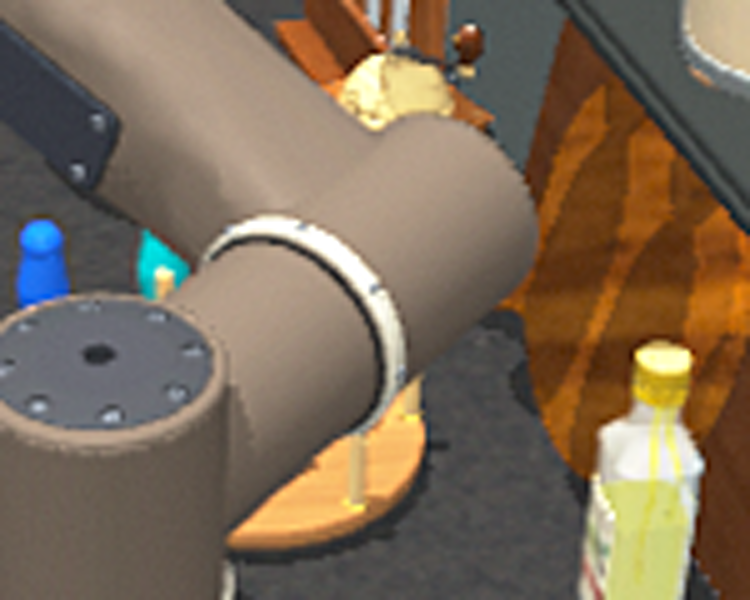

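View pics/k5.png

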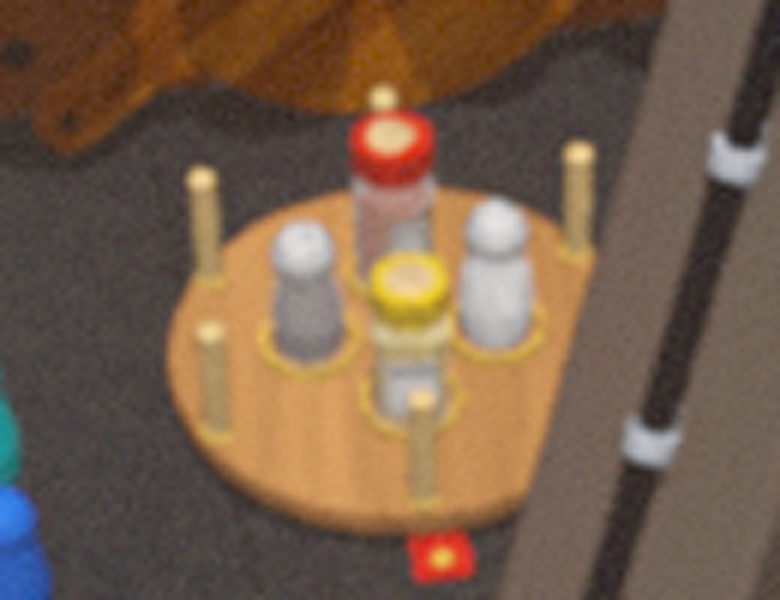

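View pics/k6.png

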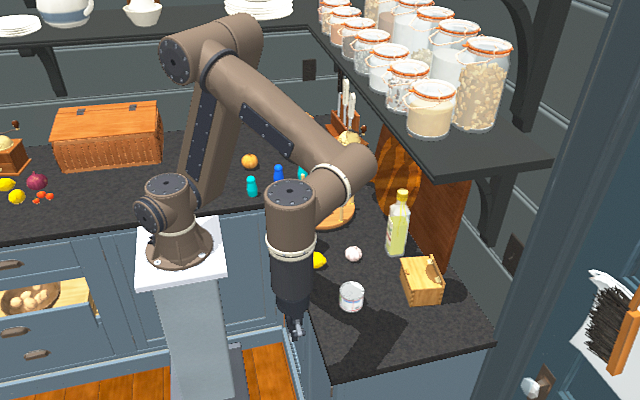

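Excellent view from the side camera: pegs (202,178), (211,331), (421,398), (578,152), (382,96); yellow cap centre (410,277).

Run:
```python
from m2 import *
meas([(202,178),(211,331),(421,398),(578,152),(382,96)],[((410,275),.128),((393,136),.138),((497,212),.118),((303,232),.118)],[(442,557),(413,540),(468,534),(418,582),(473,575)],s=6,x0=230,y0=150,cam="side")
```

```text
peg [74.3 97.2] 122.3 52.6
peg [-47.1 113.1] 122.5 112.6
peg [-121.2   17. ] 122.4 172.0
peg [  46.4 -111.6] 120.8 -67.4
peg [120.5 -15.1] 121.4 -7.1
jar [-48.7   6.2] 49.1 172.8
jar [52.2 -7.1] 52.7 -7.7
jar [ -0.5 -53. ] 53.0 -90.5
jar [ 8.6 52.7] 53.4 80.8
ptr [-139.4   11.1] 139.8 175.5
ptr [-123.9   23.4] 126.1 169.3
ptr [-126.8   -6.2] 126.9 -177.2
ptr [-153.4   27.3] 155.8 169.9
ptr [-155.5   -2. ] 155.5 -179.3
```

```bash
python3 -c "
from workcell import *
print(finish_job())"
```

```text
the job is handed in; nothing more can be done
None
```

I turned the carousel about 150° clockwise with the shut fingertips, in two pushes on two rim pegs, then lifted clear, moved the arm away and handed in at about 15.5 s.

**Alignment:** In the last side-camera picture the yellow-capped jar stands at the front at 172.8°, and the pointer lies at about 175.5°. That puts the jar about 2 mm sideways of the line, against the 10 mm allowed.

**Jars and bystanders:** All four jars and shakers look upright in their rings, with centres 49 to 53 mm from the axis. The garlic, tin and bottle look unmoved. The lemon was partly hidden by the arm in the last picture, but I saw no sign that it moved. I did not measure the bystanders again.

**Disagreements:** The two cameras disagree on the carousel's centre by about 3 mm. Estimates of the pointer direction ranged from 172° to 177°, and the jar is within tolerance for any of these.

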